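Fit the weighing tray and zero the bench scale with the stylus

TASK

Fit the weighing tray fully home on the scale's two pegs and let go of it. Then take the stylus from its stand, press the recessed round zero button all the way in with its tip for about half a second, and put the stylus back upright in its stand. Do not press the square button, and leave everything else on the bench where it is.

Things in the scene. Friction and masses are not known exactly. Their poses are not given: they have to be found in the camera images.
- scale: Grey bench scale fixed to the bench, 220 mm (its x) by 190 mm (its y). Origin: centre of its underside, z up. Along its -x side (towards the robot) a console strip 80 mm wide, top 50 mm high, with a display in the middle and a recessed button near each end; behind it a weighing deck, top 40 mm high, with two steel pegs.
- scale_seat (a point): Point on top of the weighing deck midway between the pegs, in the scale's frame (45, 0, 40) mm. The seated tray has its origin here. The upright pegs, 12 mm thick and 12 mm tall with tapered tops, stand 52 mm either side of it along the scale's y.
- zero_well (a point): Centre of the mouth of the ROUND well (zero button), in the console top 50 mm high; in the scale's frame (-72, -60, 50) mm: on the right as seen from the robot. The well is 18 mm across; the white round button's face, 15 mm across, lies 10 mm below the mouth when out.
- zero_button (a joint): Travel of the round zero button straight down, m: 0 = out, 0.005 = fully in. It springs back; it starts to move at 2 N and is fully in at 4.5 N.
- unit_well (a point): Centre of the mouth of the SQUARE well (the unit button) at the other end of the console, 18 mm square; in the scale's frame at (-72, 60, 50) mm. Not to be pressed.
- unit_button (a joint): Travel of the square unit button, m: 0 = out, 0.005 = fully in; same spring. Leave it alone.
- tray: Loose steel tray, 0.35 kg, 120 (x) by 150 (y) mm, floor 8 mm thick, rim 18 mm high, flat on the bench beside the scale. Origin: centre of underside, z up. Two 17 mm through holes at y = +-52 mm fit the pegs with 2.5 mm play, either way round. Bridge handle over the centre along its x: bar 14 mm wide, 110 mm long, 38 to 52 mm above the underside, a post at each end. Pinch it across (along y).
- stand: Grey stylus stand fixed to the bench, on the other side of the scale from the tray: a 74 mm square block on a 90 mm square foot, 65 mm tall, with an open 20 mm socket down its middle, 57 mm deep. Origin: centre of its underside, z up.
- stand_mouth (a point): Centre of the socket's mouth, on the stand's top 65 mm above the bench.
- stylus: Loose upright metal stylus, 0.09 kg, 141 mm long, in the stand. Origin: end of its tip, z up to the handle. Tip 7 mm thick for 10 mm, 10 mm shaft to z = 55 mm, collar 36 mm across from 55 to 61 mm, round handle 20 mm thick from 61 to 141 mm. In the stand the collar rests on the stand's top, tip 10 mm above the bench, with up to 5 mm of sideways play.
- flange_a: Turned steel flange, 72 mm across, 45 mm tall, standing on its wide face near the far left. A bystander: leave it in its place.
- flange_b: Turned aluminium flange of the same shape, between the robot and the left-hand place. A bystander: leave it in its place.
- magnifier: Hand magnifier with a black rim, 96 mm across and 190 mm long with its handle, lying flat near the robot, right of the middle. Origin: centre of the lens, at bench height. A bystander: leave it in its place.
- block: Dark steel block 90 x 50 x 35 mm, far right. A bystander: leave it in its place.
- mug: White mug, 80 mm across, 95 mm tall, far left. A bystander: leave it in its place.
- vblock: Steel block with a wide slot on top, 70 x 90 x 52 mm, far right. A bystander: leave it in its place.
- driver: Screwdriver lying at the right side. Origin: its middle, at bench height. A bystander: leave it in its place.
- stylus_collar (a point): Centre of the underside of the stylus's collar, 55 mm up its axis from the tip.

How it is judged (in metres and radians):
On the way, in this order (a step that is already met when the one before it is completed fails the run):
1. the tray lies fully home on the scale's pegs, let go (horizontal distance between tray and scale_seat below 0.006 m and z of tray in the frame of scale_seat below 0.004 m and angle between the y axis of tray and the y axis of scale, either way round below 0.1 rad and angle between tray's own z axis and vertical below 0.06 rad and contact force between the fingers and tray below 0.1 N), for 0.2 s.
2. with the tray seated, the stylus tip, inside the round well, pushes the zero button all the way in (horizontal distance between tray and scale_seat below 0.006 m and z of tray in the frame of scale_seat below 0.004 m and angle between the y axis of tray and the y axis of scale, either way round below 0.1 rad and angle between tray's own z axis and vertical below 0.06 rad and value of joint zero_button above 0.004 m and horizontal distance between stylus and zero_well below 0.009 m and z of stylus in the frame of zero_well below -0.01 m and contact force between stylus and scale above 0.5 N), for 0.2 s.
At the end, for the whole second after the job is handed in: Tray on the pegs (centre within 6 mm, underside within 4 mm of the deck, turned < 0.1 rad, tilted < 0.06 rad); zero button out (< 1 mm); stylus upright in its stand (collar within 9 mm of the socket's centre, 4 mm of its top, tilted < 0.1 rad); both at rest (horizontal distance between tray and scale_seat below 0.006 m and z of tray in the frame of scale_seat below 0.004 m and angle between the y axis of tray and the y axis of scale, either way round below 0.1 rad and angle between tray's own z axis and vertical below 0.06 rad and horizontal distance between stylus_collar and stand_mouth below 0.009 m and z of stylus_collar in the frame of stand_mouth below 0.004 m and angle between stylus's own z axis and vertical below 0.1 rad and value of joint zero_button below 0.001 m and linear speed of each of tray, stylus below 0.02 m/s); the robot touches nothing.
It fails at once if the square unit button is pressed (over 2.5 mm) (value of joint unit_button above 0.0025 m).
It fails at once if a bystander is moved more than 30 mm (distance of any of flange_a, flange_b, magnifier, block, mug, vblock, driver from where it was at the start of the episode above 0.03 m).
It also fails if it takes over 62 s, if anything falls off the work surface, if the arm or the gripper's body presses on something with over 40 N, if the wrist force passes 120 N, or if a joint passes its speed limit or range.

ROBOT

A 6-joint arm with a two-finger parallel gripper is mounted at the origin on the work surface. World frame = base frame: x ahead of the robot, y to its left, z up, the work surface at z = 0. Lengths are in m, angles in degrees, forces in N, time in s.
With the tool pointing down it reaches from about 0.35 to 0.875 m from the base axis. Payload 4.2 kg.
Tool frame: the origin (TCP) lies midway between the tips of the shut fingers; the grasp point (between the pads) lies 19 mm behind it; z points along the fingers, y is the line along which they close (so a half turn about z gives the same grasp; the last joint's range is limited). The gripper opens to 87 mm and grips with 3 to 60 N. Pads are 19 mm wide; open, the fingers measure 117 mm over their backs; the gripper's body (75 mm by 190 mm) begins 51 mm behind the grasp point.
Start: joints at [-48.667, 22.042, 0.453, 0, -68.411, -14.817], TCP at [0.279, -0.559, 0.189] pointing down, gripper open.
Joint ranges: [-179.83, 179.83], [-69.29, 118.12], [-61.27, 80.66], [-181.25, 117.63], [-171.15, -9.14], [-177.46, 177.46]. Speed limits (degrees/s): [159.86, 159.86, 180, 180, 180, 180].

INTERFACE

Orientations are given as a 3x3 rotation matrix whose columns are the frame's x, y, z axes.
In Python, from station import r, camrig, workorder gives the robot as it stands (r), with the cameras (camrig) and the job (workorder).
- The arm moves only by the shell command python3 steer.py 'ROWS'. ROWS is a JSON list of rows, 1 to 8 of them, each of 7 numbers: the opening from 0.0 (shut) to 1.0 (fully open), then dx, dy, dz in m, then a rotation vector rx, ry, rz in degrees; each row is the pose to reach, as a shift and turn from the pose commanded when the command began, along the tool's axes at that moment; what a row does not reach only later rows make up. A row lasts 1/10 s, in which the tool goes at most 0.05 m and 8.59 degrees, less where a joint would pass 70% of its speed; a pose out of reach is approached as far as the arm can. The fingers move at their own pace and stop on an object; the grip force is fixed at half the most. Time passes only in rows, so rows that do not move let the fingers close. It prints the time, the measured TCP pose, the force, the opening and the grip force at its end.
- r.sense(): the state, without advancing time (a new reading comes with each control period).
- camrig.capture(name): name is "scene" or "top" or "wrist"; returns a dict with "pixels" (420x560x3 uint8, red, green, blue), "z_map" (420x560 float32, m along the optical axis (not along the pixel's ray), 0 where there is no reading), "K" (3x3 intrinsics, pixels), "world_from_camera" (4x4, takes a point from camera to world coordinates). Camera axes: x right, y up, looking along -z (the intrinsics and any distortion apply to the point x, -y, -z); pixel columns grow to the right and rows downward; lengths in m; the calibration is good to about 2 mm. A picture is of the moment at which its call begins.
- workorder.finish_job(): hands the job in; it is judged then, once.
The state is a dict: "time_s": time; "joints": joint angles; "joint_velocities": joint speeds; "effort": joint torques, N m; "tcp_pos": TCP position; "ee_rot": TCP orientation; "wrist_force": force on the tool from outside, world axes, zero at the start; "moment": the same for the moment, N m; "gripper_width": opening from 0.0 (shut) to 1.0 (fully open); "gripper_force": force on a finger pad.
Only numpy, scipy, OpenCV 4.12 (cv2) and the standard library are available. Lean on these libraries where they do the work, as an engineer would, in place of code of your own. Each camera call takes 0.05 s, during which the arm holds its last target. There are 200 camera calls.

## Working session

There is one attempt and no reset: what is moved stays moved. The work goes in short steps, Python scripts to look and compute and a shell command to move; the robot and the scene stay as the last step left them, time stands still between calls to the robot, and variables do not carry over. Pictures are saved under pics/ and viewed, at most 10 in all, crops included, and the job is handed in when it is done.

```bash
ls; mkdir -p pics; python3 - <<'E'
from station import r, camrig, workorder
import cv2,numpy as np
s=r.sense();print(s['time_s'],s['tcp_pos'],s['ee_rot'],s['wrist_force'],s['gripper_width'])
for n in('top','scene'):
    c=camrig.capture(n);cv2.imwrite(f'pics/{n}0.png',c['pixels'][:,:,::-1]);np.savez(f'{n}0.npz',**c)
    print(c['K'],c['world_from_camera'],(c['z_map']>0).mean())
E
```

```text
pics
station.py
steer.py
0.0 [ 0.27875568 -0.55864883  0.18775531] [[-8.94878338e-01 -4.46308897e-01 -1.06222606e-03]
 [-4.46310148e-01  8.94876343e-01  1.89280616e-03]
 [ 1.05784748e-04  2.16791350e-03 -9.99997644e-01]] [ 0.44223277 -0.55738747  0.45562943] 1.0001447954543268
[[442.5013558    0.         279.17339018]
 [  0.         442.5013558  208.47023975]
 [  0.           0.           1.        ]] [[-0.01623392  0.98139285 -0.1913231   0.33359348]
 [-0.9997298  -0.01274793  0.01943729 -0.06037654]
 [ 0.01663664  0.19158695  0.98133463  1.36407423]
 [ 0.          0.          0.          1.        ]] 0.9959268707482993
[[466.18116589   0.         278.4872099 ]
 [  0.         466.18116589 209.46298929]
 [  0.           0.           1.        ]] [[ 0.45246029 -0.68869506  0.56654991  1.19996345]
 [ 0.89167858  0.33958477 -0.29931837 -0.41795852]
 [ 0.01374736  0.6406101   0.76774326  0.95629918]
 [ 0.          0.          0.          1.        ]] 0.9960841836734694
```

View pics/top0.png

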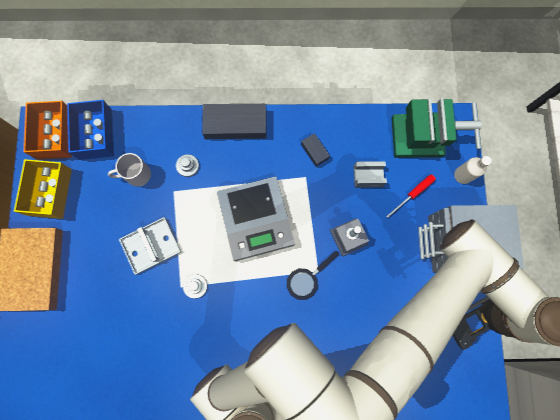

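View pics/scene0.png

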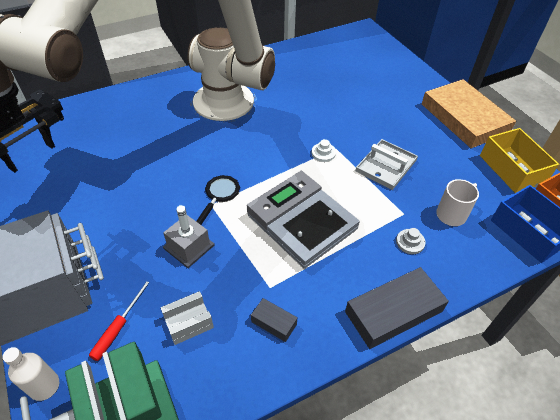

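Top view: scale around (258,220) with pegs near (236,218) and (269,200), tray at (149,245), stand at (352,235), with the stylus handle in it. The scene view shows the same things: tray (387,163), pegs about (298,232)/(337,221), stand (186,240). Next I'll enlarge both.

```bash
python3 - <<'E'
import cv2,numpy as np
t=cv2.imread('pics/top0.png');s=cv2.imread('pics/scene0.png')
a=t[170:280,110:220];b=t[170:280,220:330];c=t[210:265,320:375]
up=lambda i,n:cv2.resize(i,n,interpolation=cv2.INTER_CUBIC)
m1=np.vstack([np.hstack([up(t[205:285,110:190],(400,400)),up(t[170:270,210:310],(400,400))]),np.zeros((1,800,3),np.uint8)])
cv2.imwrite('pics/c1.png',np.vstack([m1]))
cv2.imwrite('pics/c2.png',np.hstack([up(s[130:200,350:420],(400,400)),up(s[165:265,240:370],(390,300)) if 0 else np.vstack([up(s[165:265,245:365],(400,333)),np.zeros((67,400,3),np.uint8)])]))
E
```

```text
(no output)
```

View pics/c1.png

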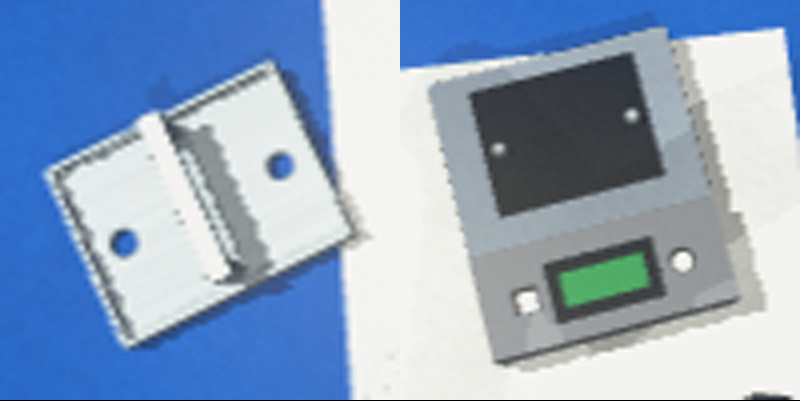

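View pics/c2.png

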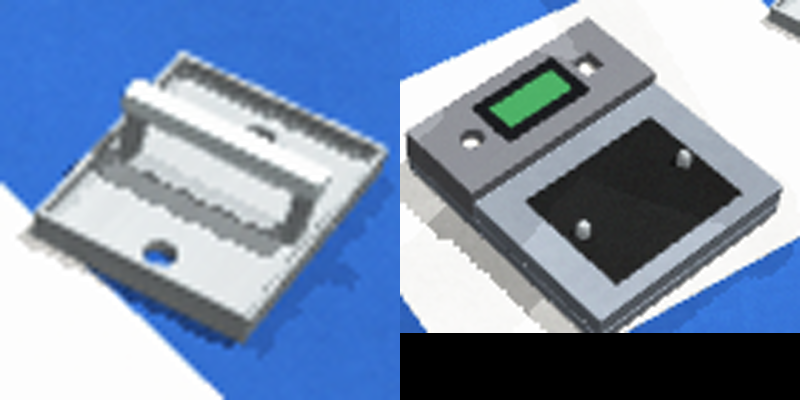

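```bash
cat > h.py <<'E'
import numpy as np, cv2
from scipy.optimize import least_squares
def proj(c,P):
    W=np.linalg.inv(c['world_from_camera']);p=np.atleast_2d(P)@W[:3,:3].T+W[:3,3]
    p=p*[1,-1,-1];q=p@c['K'].T;return q[:,:2]/q[:,2:]
def rays(c,uv):
    d=np.c_[np.atleast_2d(uv),np.ones(len(np.atleast_2d(uv)))]@np.linalg.inv(c['K']).T*[1,-1,-1]
    return c['world_from_camera'][:3,3],d@c['world_from_camera'][:3,:3].T
def onplane(c,uv,z):
    o,d=rays(c,uv);return o+d*((z-o[2])/d[:,2:])
def tri(obs):  # [(cam,uv),...]
    f=lambda P:np.concatenate([(proj(c,P)-uv).ravel() for c,uv in obs])
    s=least_squares(f,[.5,0,.03]);return s.x,np.abs(s.fun).max()
def place(p,L):
    c,s=np.cos(p[3]),np.sin(p[3]);return np.asarray(L,float)@np.array([[c,s,0],[-s,c,0],[0,0,1]])+p[:3]
def fit(obs,x0):  # [(cam,local pts,uv)]
    f=lambda p:np.concatenate([(proj(c,place(p,L))-uv).ravel() for c,L,uv in obs])
    s=least_squares(f,x0,loss='soft_l1');return s.x,np.abs(s.fun).max()
E
cat > m1.py <<'E'
from h import *
T=dict(np.load('top0.npz'));S=dict(np.load('scene0.npz'))
ct=lambda a,k,o:(np.array(a,float)+.5)/k-.5+o
th=ct([(125,242),(279,166)],5,(110,205)); sh=ct([(161,252),(263,130)],40/7,(350,130))[[1,0]]
tp=ct([(98,148),(231,115),(282,262),(126,302)],4,(210,170)); sp=ct([(583-400,222),(684-400,153),(72,140),(188,63)],10/3,(245,165))[[1,0,2,3]]
for n,a,b in zip(['holeL','holeR','pegL','pegR','round','square'],np.r_[th,tp],np.r_[sh,sp]):
    print(n,*tri([(T,a),(S,b)]))
Lt=np.array([[0,.052,.008],[0,-.052,.008]])
co=ct([(48,174),(270,65),(355,238),(129,347)],5,(110,205)); Lc=np.array([[.06,.075,.018],[.06,-.075,.018],[-.06,-.075,.018],[-.06,.075,.018]])
print('tray',fit([(T,Lt,th),(S,Lt,sh),(T,Lc,co)],[.45,.25,0,.4]))
Ls=np.array([[.045,.052,.052],[.045,-.052,.052],[-.072,-.06,.042],[-.072,.06,.042]])
print('scale',fit([(T,Ls,tp),(S,Ls,sp)],[.5,0,0,.2]))
for n,c in(('T',T),('S',S)):
  z=c['z_map'];k=[(354,231)] if n=='T' else [(181,211)]
  h,w=z.shape;v,u=np.mgrid[:h,:w];o,d=rays(c,np.c_[u.ravel(),v.ravel()]);P=o+d*z.reshape(-1,1)
  m=(P[:,2]>.085)&(abs(P[:,0]-.5)<.12)&(abs(P[:,1]+.24)<.1)&(z.ravel()>0)
  q=P[m];print(n,'stylus handle pts',len(q),q[:,:2].mean(0),q.min(0),q.max(0))
  m=(abs(P[:,2]-.065)<.006)&(abs(P[:,0]-.5)<.12)&(abs(P[:,1]+.24)<.1)
  q=P[m];print('standtop',len(q),cv2.minAreaRect(q[:,:2].astype(np.float32)*1000))
E
python3 m1.py
```

```text
holeL [0.46514944 0.35321772 0.01874154] 0.39469930002638876
holeR [0.51002628 0.26216926 0.01216204] 0.12484159020209518
pegL [0.5956936  0.04836166 0.0553168 ] 0.29976699019596253
pegR [ 0.61978126 -0.05185968  0.05617768] 0.25049099365497796
round [ 0.50858827 -0.08802339  0.04931582] 0.025919805030412135
square [0.47991119 0.02837637 0.05277652] 0.004711856263213576
tray (array([0.48658625, 0.3072162 , 0.00586369, 0.4607594 ]), np.float64(0.9164629081375892))
scale (array([ 0.56408692, -0.01263404,  0.00611749,  0.23682041]), np.float64(1.1737848832393922))
T stylus handle pts 70 [ 0.50632937 -0.29739674] [ 0.49791496 -0.30813901  0.0866345 ] [ 0.51781817 -0.29027554  0.1580196 ]
standtop 495 ((506.1397705078125, -301.7905578613281), (73.97896575927734, 74.75042724609375), 23.547779083251953)
S stylus handle pts 205 [ 0.51181139 -0.30115511] [ 0.49477272 -0.31014747  0.08504577] [ 0.51801227 -0.29057125  0.15482252]
standtop 625 ((504.0631103515625, -300.8704528808594), (77.227294921875, 76.3376235961914), 23.37746238708496)
```

Both fits agree with the stated sizes: pegs 103 mm apart, stand square 74 mm. There's about 5 mm of camera height bias. The tool yaw already matches the tray (26.4°), so I'll go over the scale first and look with the wrist camera.

```bash
python3 steer.py '[[1,-0.03,0.02,-0.04,0,0,0],[1,-0.07,0.04,-0.08,0,0,0],[1,-0.543,0.352,-0.1,0,0,0],[1,-0.543,0.352,-0.1,0,0,0],[1,-0.543,0.352,-0.1,0,0,0],[1,-0.543,0.352,-0.1,0,0,0],[1,-0.543,0.352,-0.1,0,0,0],[1,-0.543,0.352,-0.1,0,0,0]]'; python3 -c "
from station import r, camrig, workorder;s=r.sense();print(s['tcp_pos'],s['ee_rot'])"
```

```text
time_s: 0.9
tcp_pos: [0.4688, -0.2394, 0.2747]
ee_rot: [[-0.895, -0.446, -0.0], [-0.446, 0.895, 0.0], [0.0, 0.0, -1.0]]
wrist_force: [1.4, -0.1, -0.6]
gripper_width: 1.002
gripper_force: 0.0
[ 0.46875976 -0.23939319  0.27468674] [[-8.94814674e-01 -4.46437684e-01 -3.06420155e-04]
 [-4.46437761e-01  8.94814650e-01  2.61523413e-04]
 [ 1.57435337e-04  3.70812515e-04 -9.99999919e-01]]
```

```bash
python3 steer.py '[[1,-0.23,0.15,0,0,0,0],[1,-0.23,0.15,0,0,0,0],[1,-0.23,0.15,0,0,0,0],[1,-0.23,0.15,0,0,0,0],[1,-0.23,0.15,0,0,0,0],[1,-0.23,0.15,0,0,0,0],[1,-0.23,0.15,0,0,0,0],[1,-0.23,0.15,0,0,0,0]]'; python3 -c "
from station import r, camrig, workorder;import numpy as np,cv2
c=camrig.capture('wrist');np.savez('w1.npz',**c);cv2.imwrite('pics/w1.png',c['pixels'][:,:,::-1]);print(c['world_from_camera'],c['K'])
print(r.sense()['tcp_pos'],r.sense()['wrist_force'])"
```

```text
time_s: 1.7
tcp_pos: [0.6069, -0.0041, 0.2739]
ee_rot: [[-0.894, -0.447, -0.002], [-0.447, 0.894, -0.0], [0.002, 0.001, -1.0]]
wrist_force: [-0.3, -0.4, -0.1]
gripper_width: 1.0
gripper_force: 0.0
[[-0.44683075 -0.86373186 -0.23304413  0.54227242]
 [ 0.89461762 -0.43103596 -0.11775954 -0.03511145]
 [ 0.00126227 -0.26110397  0.96530986  0.4689113 ]
 [ 0.          0.          0.          1.        ]] [[355.31421463   0.         280.9347173 ]
 [  0.         355.31421463 209.13895395]
 [  0.           0.           1.        ]]
[ 0.60673111 -0.00489323  0.27433621] [ 0.03706257 -0.2810518  -0.27509906]
```

View pics/w1.png

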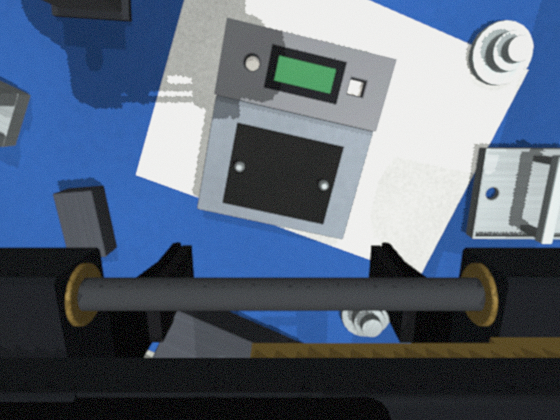

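Wrist view: pegs at (239,167) and (323,185), round well at (252,62), square well at (355,87). Now the tray.

```bash
cat > blob.py <<'E'
from h import *
def blob(c,uv,r,bright=True):
    g=cv2.cvtColor(c['pixels'],cv2.COLOR_RGB2GRAY).astype(float);u,v=map(int,uv)
    w=g[v-r:v+r+1,u-r:u+r+1]; w=w if bright else -w
    w=np.clip(w-(w.max()+w.min())/2,0,None);Y,X=np.mgrid[-r:r+1,-r:r+1]
    return np.array([u+(w*X).sum()/w.sum(),v+(w*Y).sum()/w.sum()])
E
python3 - <<'E'
from blob import *
c=dict(np.load('w1.npz'));T=dict(np.load('top0.npz'))
p=np.array([blob(c,(323,185),8),blob(c,(239,167),8),blob(c,(252,62),9),blob(c,(355,87),9)]);print(p)
t=np.array([blob(T,(234,207),4),blob(T,(267,199),4)]);print(t)
L=np.array([[.045,.052,.048],[.045,-.052,.048],[-.072,-.06,.040],[-.072,.06,.040]])
cor=np.array([(199,208),(345,240)]);Lc=np.array([[.11,-.095,.04],[.11,.095,.04]])
print(fit([(c,L,p)],[.56,-.01,0,.23]), fit([(c,L,p),(c,Lc,cor)],[.56,-.01,0,.23]))
print(fit([(c,L,p),(T,L[:2],t)],[.56,-.01,0,.23]))
for i in 0,1:print(tri([(c,p[i]),(T,t[i])]))
for z in(.0,):
  f=lambda q:(proj(c,place([q[0],q[1],z,q[2]],L))-p).ravel();s=least_squares(f,[.56,-.01,.23]);print('z=0',s.x,s.fun);print('seat',place([s.x[0],s.x[1],0,s.x[2]],[[.045,0,.04],[-.072,-.06,.05]]))
E
python3 steer.py '[[1,-0.033,0.331,0,0,0,0],[1,-0.033,0.331,0,0,0,0],[1,-0.033,0.331,0,0,0,0],[1,-0.033,0.331,0,0,0,0],[1,-0.033,0.331,0,0,0,0],[1,-0.033,0.331,0,0,0,0],[1,-0.033,0.331,0,0,0,0],[1,-0.033,0.331,0,0,0,0]]'; python3 -c "
from station import r, camrig, workorder;import numpy as np,cv2
c=camrig.capture('wrist');np.savez('w2.npz',**c);cv2.imwrite('pics/w2.png',c['pixels'][:,:,::-1])
print(r.sense()['tcp_pos'],r.sense()['wrist_force'])"
```

```text
[[324.04345937 185.85528031]
 [238.87238702 167.01532948]
 [252.23717916  63.70701096]
 [353.75416602  87.27928627]]
[[232.69587629 207.67010309]
 [267.4488189  198.24409449]]
(array([ 0.56365036, -0.01216568, -0.00120319,  0.24918907]), np.float64(0.6572012849491671)) (array([ 0.56331938, -0.01163028, -0.00238227,  0.25240788]), np.float64(1.4601324306812273))
(array([ 5.63711296e-01, -1.20595461e-02, -5.26141438e-04,  2.50131507e-01]), np.float64(1.5778285541921662))
(array([0.59845792, 0.05566069, 0.01962822]), np.float64(0.5159167610909208))
(array([ 0.61436937, -0.050611  ,  0.07847108]), np.float64(0.4274642741916921))
z=0 [ 0.56366701 -0.01221641  0.24924151] [-0.27137707 -0.32062803  0.03305848  0.29092435 -0.58414086 -0.12198512
  0.82011107  0.19082852]
seat [[ 0.6072765  -0.00111631  0.04      ]
 [ 0.50869196 -0.08812257  0.05      ]]
time_s: 2.55
tcp_pos: [0.4878, 0.3082, 0.2748]
ee_rot: [[-0.893, -0.449, -0.0], [-0.449, 0.893, 0.001], [-0.0, 0.001, -1.0]]
wrist_force: [0.1, -0.4, 0.3]
gripper_width: 1.001
gripper_force: 0.0
[0.48835074 0.30657002 0.27490268] [1.04176124 0.00209881 0.00882097]
```

View pics/w2.png

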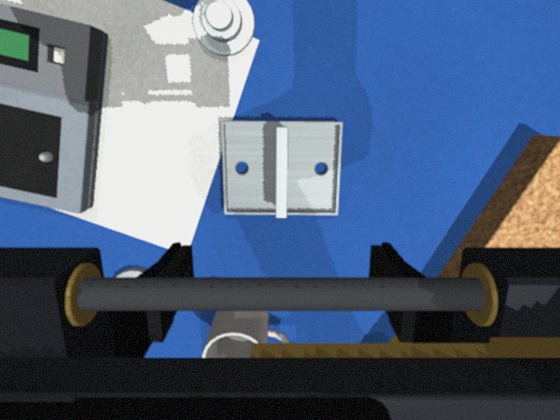

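The wrist view shows the tray square to the gripper: holes at (242,168) and (321,168), bar at u≈281. A wrist fit gives the scale's height as -1 mm, which is consistent.

```bash
python3 - <<'E'
from blob import *
from station import r, camrig, workorder
c=dict(np.load('w2.npz'))
p=np.array([blob(c,(321,168),8,False),blob(c,(242,168),8,False)]);print(p)
L=np.array([[0,.052,.008],[0,-.052,.008]])
co=np.array([(222,119),(341,122),(338,214),(224,214)]);Lc=np.array([[-.06,-.075,.018],[-.06,.075,.018],[.06,.075,.018],[.06,-.075,.018]])
print(fit([(c,L,p)],[.487,.307,0,.46]),fit([(c,L,p),(c,Lc,co)],[.487,.307,0,.46]))
f=lambda q:(proj(c,place([q[0],q[1],0,q[2]],L))-p).ravel();s=least_squares(f,[.487,.307,.46]);print('z=0',s.x,s.fun)
q=[*s.x[:2],0,s.x[2]]; print('bar top predicted',proj(c,place(q,[[-.055,0,.052],[.055,0,.052]])))
T=dict(np.load('top0.npz'));print(tri([(c,(281.5,127.5)),(T,(110+150.5/5,205+115/5))]),tri([(c,(281,217)),(T,(110+225/5,205+279/5))]))
S=r.sense();R=S['ee_rot'];print(S['tcp_pos'],R,'move',R.T@(np.r_[s.x[:2],.026]-S['tcp_pos']),'yaw',np.degrees(np.arctan2(R[1,1],R[0,1]))-90,np.degrees(s.x[2]))
E
```

```text
[[321.2067964  168.59352309]
 [241.94146127 168.23921655]]
(array([ 0.48569781,  0.31015835, -0.00214364,  0.4605698 ]), np.float64(3.126388037344441e-13)) (array([ 0.48538218,  0.3097744 , -0.00247824,  0.45627661]), np.float64(1.5822597784934658))
z=0 [0.4854134  0.31000812 0.46056626] [ 0.18394462  0.00641063 -0.18378142  0.00448915]
bar top predicted [[281.95575959 126.52358713]
 [281.46598734 218.4804964 ]]
(array([0.43591089, 0.28121195, 0.22925957]), np.float64(28.137519436470086)) (array([0.52037616, 0.32664665, 0.0454175 ]), np.float64(27.47686111434129))
[0.48835074 0.30657002 0.27490268] [[-8.94091873e-01 -4.47883597e-01 -8.22331007e-05]
 [-4.47883587e-01  8.94091874e-01 -1.12900024e-04]
 [ 1.24090016e-04 -6.41121378e-05 -9.99999990e-01]] move [0.0010555  0.00440552 0.24890253] yaw 26.60797865648439 26.388502728225593
```

```bash
python3 steer.py '[[1,0.001,0.0044,0.05,0,0,0],[1,0.001,0.0044,0.1,0,0,0],[1,0.001,0.0044,0.15,0,0,0],[1,0.001,0.0044,0.18,0,0,0],[1,0.001,0.0044,0.21,0,0,0],[1,0.001,0.0044,0.235,0,0,0],[1,0.001,0.0044,0.248,0,0,0],[1,0.001,0.0044,0.249,0,0,0]]' && python3 steer.py '[[0,0,0,0,0,0,0],[0,0,0,0,0,0,0],[0,0,0,0,0,0,0],[0,0,0,0,0,0,0],[0,0,0,0,0,0,0],[0,0,0,0,0,0,0],[0,0,0,0,0,0,0],[0,0,0,0,0,0,0]]'
```

```text
time_s: 3.4
tcp_pos: [0.4859, 0.3076, 0.0245]
ee_rot: [[-0.896, -0.445, -0.002], [-0.445, 0.896, -0.003], [0.003, -0.001, -1.0]]
wrist_force: [-0.1, -0.3, 0.6]
gripper_width: 1.003
gripper_force: 0.0
time_s: 4.2
tcp_pos: [0.4861, 0.3099, 0.0258]
ee_rot: [[-0.895, -0.447, -0.0], [-0.447, 0.895, -0.0], [0.0, -0.0, -1.0]]
wrist_force: [1.1, 0.4, -0.8]
gripper_width: 0.354
gripper_force: 0.0
```

```bash
python3 steer.py '[[0,0,0,0,0,0,0],[0,0,0,0,0,0,0],[0,0,0,0,0,0,0],[0,0,0,0,0,0,0],[0,0,0,0,0,0,0]]' && python3 steer.py '[[0,0,0,-0.01,0,0,0],[0,0,0,-0.03,0,0,0],[0,0,0,-0.06,0,0,0],[0,0,0,-0.09,0,0,0],[0,0,0,-0.12,0,0,0],[0,0,0,-0.12,0,0,0],[0,0,0,-0.12,0,0,0]]'; python3 - <<'E'
from station import r, camrig, workorder;import numpy as np,cv2
c=camrig.capture('wrist');np.savez('w3.npz',**c);cv2.imwrite('pics/w3.png',c['pixels'][:,:,::-1])
s=r.sense();print(s['tcp_pos'],s['wrist_force'],s['gripper_width'])
E
```

```text
time_s: 4.7
tcp_pos: [0.4861, 0.3099, 0.0258]
ee_rot: [[-0.895, -0.446, -0.0], [-0.446, 0.895, -0.0], [0.0, -0.0, -1.0]]
wrist_force: [0.2, 0.4, 0.6]
gripper_width: 0.012
gripper_force: 0.0
time_s: 5.4
tcp_pos: [0.4862, 0.3102, 0.1471]
ee_rot: [[-0.895, -0.446, 0.001], [-0.446, 0.895, 0.002], [-0.002, 0.001, -1.0]]
wrist_force: [-0.5, 1.0, 0.1]
gripper_width: 0.009
gripper_force: 0.0
[0.48569159 0.30962695 0.14579568] [-0.02485002 -0.56403984  0.13157159] 0.009828072683677594
```

View pics/w3.png

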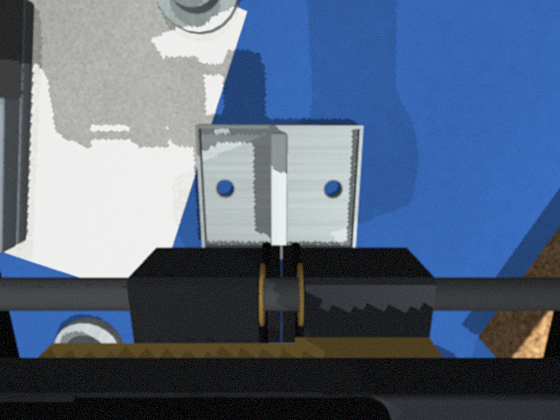

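The grip missed: the fingers shut on nothing and the tray is still on the bench. I'll check the fingers' true place against the TCP reading.

```bash
python3 - <<'E'
from blob import *
from station import r, camrig, workorder
c=dict(np.load('w3.npz'));s=r.sense();R=s['ee_rot'];t=np.array(s['tcp_pos'])
for b in(0,.019,.05,.1):print(b,proj(c,t-R[:,2]*b))
p=np.array([blob(c,(333,188),9,False),blob(c,(225,188),9,False)]);print(p)
L=np.array([[0,.052,.008],[0,-.052,.008]])
f=lambda q:(proj(c,place([q[0],q[1],0,q[2]],L))-p).ravel();q=least_squares(f,[.487,.307,.46]);print(q.x,q.fun)
print(fit([(c,L,p)],[.487,.307,0,.46]))
Z=c['z_map']
for uv in[(263,255),(299,255),(281,235),(281,255),(281,300),(240,255)]:
  z=Z[uv[1],uv[0]];o,d=rays(c,uv);print(uv,o+d[0]*z)
E
```

```text
0 [[278.07309745 238.57129838]]
0.019 [[277.85292282 250.855379  ]]
0.05 [[277.38532522 276.94379141]]
0.1 [[276.10336842 348.46729342]]
[[333.31636299 189.18966595]
 [225.4003732  188.85007872]]
[0.48547677 0.3100308  0.45841326] [ 0.24330713  0.01065463 -0.24294566  0.00941637]
(array([ 0.48575954,  0.31016702, -0.00150669,  0.4584106 ]), np.float64(4.3939962779404595e-11))
(263, 255) [0.47878035 0.29913165 0.19643049]
(299, 255) [0.47184823 0.31339396 0.19609716]
(281, 235) [0.5127986  0.32526843 0.05148604]
(281, 255) [0.47656466 0.30688247 0.19293099]
(281, 300) [0.45868188 0.29779639 0.26771575]
(240, 255) [0.45606143 0.2851553  0.25987515]
```

```bash
python3 - <<'E'
import cv2,numpy as np
from station import r, camrig, workorder
from h import *
a=camrig.capture('scene');np.savez('s1.npz',**a);t=r.sense()['tcp_pos'];p=proj(a,np.array(t))[0];print(p)
u,v=map(int,p);i=a['pixels'][:,:,::-1].copy()
i=i[max(v-60,0):v+60,max(u-80,0):u+80];cv2.imwrite('pics/s1.png',cv2.resize(i,(640,480),interpolation=cv2.INTER_CUBIC))
E
```

```text
[396.07244638 127.33790355]
```

View pics/s1.png

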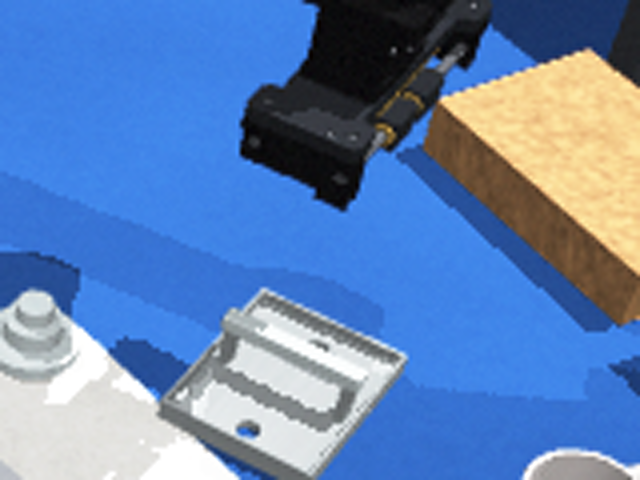

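```bash
python3 - <<'E'
from h import *
from station import r, camrig, workorder
s=r.sense();R=np.array(s['ee_rot']);t=np.array(s['tcp_pos']);print(t,s['joints'])
def cloud(f,t):
  c=dict(np.load(f));z=c['z_map'];h,w=z.shape;v,u=np.mgrid[:h,:w];o,d=rays(c,np.c_[u.ravel(),v.ravel()])
  P=o+d*z.reshape(-1,1);m=(z.ravel()>0)&(np.hypot(*(P[:,:2]-t[:2]).T)<.13)&(P[:,2]>.08);return (P[m]-t)@R
for f,tt in(('w3.npz',t),('s1.npz',t),('w2.npz',np.array([.48835,.30657,.2749])),('w1.npz',np.array([.6067,-.0049,.2743]))):
  q=cloud(f,tt);q=q[np.argsort(-q[:,2])];print(f,len(q));print(np.round(q[:len(q)//2:max(len(q)//16,1)],3))
E
ls -la pics
```

```text
[0.48548074 0.30935116 0.14509211] [ 4.86070863e+01  1.93240314e+01 -1.02773101e+01 -2.80033733e-02
 -6.04927373e+01 -1.12092534e+02]
w3.npz 78085
[[ 0.008  0.    -0.034]
 [ 0.038 -0.022 -0.114]
 [ 0.033 -0.036 -0.12 ]
 [ 0.037  0.017 -0.122]
 [ 0.037 -0.024 -0.125]
 [ 0.037 -0.013 -0.128]
 [ 0.034  0.023 -0.128]
 [ 0.035  0.01  -0.129]
 [ 0.023 -0.001 -0.131]]
s1.npz 4494
[[ 0.012 -0.005 -0.036]
 [-0.032 -0.045 -0.122]
 [-0.036  0.092 -0.134]
 [-0.036  0.077 -0.148]
 [ 0.024 -0.092 -0.15 ]
 [ 0.004 -0.047 -0.164]
 [-0.037 -0.032 -0.197]
 [-0.011 -0.047 -0.208]
 [ 0.014 -0.03  -0.223]]
w2.npz 79123
[[ 0.009 -0.045 -0.032]
 [-0.005 -0.045 -0.092]
 [ 0.038  0.065 -0.113]
 [ 0.033 -0.021 -0.118]
 [ 0.027 -0.013 -0.119]
 [ 0.03   0.034 -0.12 ]
 [ 0.033  0.05  -0.123]
 [ 0.036  0.052 -0.126]
 [ 0.033 -0.049 -0.127]]
w1.npz 79136
[[ 0.001 -0.042 -0.031]
 [ 0.002  0.05  -0.092]
 [ 0.034 -0.046 -0.113]
 [ 0.032 -0.011 -0.118]
 [ 0.031 -0.012 -0.119]
 [ 0.022 -0.046 -0.12 ]
 [ 0.029  0.049 -0.123]
 [ 0.035 -0.053 -0.126]]
total 2844
drwxr-xr-x 2 agent agent   4096 Nov 27 06:03 .
drwxr-xr-x 3 agent agent   4096 Nov 27 06:03 ..
-rw-r--r-- 1 agent agent 302555 Nov 27 06:01 c1.png
-rw-r--r-- 1 agent agent 309089 Nov 27 06:01 c2.png
-rw-r--r-- 1 agent agent 328544 Nov 27 06:03 s1.png
-rw-r--r-- 1 agent agent 354730 Nov 27 06:00 scene0.png
-rw-r--r-- 1 agent agent 338878 Nov 27 06:00 top0.png
-rw-r--r-- 1 agent agent 420023 Nov 27 06:02 w1.png
-rw-r--r-- 1 agent agent 421399 Nov 27 06:02 w2.png
-rw-r--r-- 1 agent agent 416387 Nov 27 06:03 w3.png
```

Three views agree that the real fingertips are about 32 mm short of the reported TCP, so the fingers closed just above the bar. I'll measure that offset precisely, including sideways.

```bash
cat > tip.py <<'E'
from h import *
def cloud(c,t,R):
  z=c['z_map'];h,w=z.shape;v,u=np.mgrid[:h,:w];o,d=rays(c,np.c_[u.ravel(),v.ravel()])
  P=o+d*z.reshape(-1,1);m=(z.ravel()>0)&(np.hypot(*(P[:,:2]-t[:2]).T)<.13)&(P[:,2]>.08);return (P[m]-t)@R
E
python3 - <<'E'
from tip import *
from station import r, camrig, workorder
s=r.sense();R=np.array(s['ee_rot']);t=np.array(s['tcp_pos'])
T=camrig.capture('top');W=camrig.capture('wrist');S=camrig.capture('scene');print(r.sense()['tcp_pos'])
for n,c in(('wrist',W),('scene',S),('top',T)):
  q=cloud(c,t,R);print(n,np.round(np.sort(q[:,2])[::-1][[0,5,20,50]],4))
  for a,b in((-.045,-.02),(-.06,-.045),(-.075,-.06),(-.09,-.075)):
    k=q[(q[:,2]>a)&(q[:,2]<=b)]
    if len(k):print(a,b,len(k),'x',np.round(np.percentile(k[:,0],[0,5,95,100]),4),'y',np.round(np.percentile(k[:,1],[0,5,95,100]),4))
E
```

```text
[0.48565094 0.30938252 0.14467002]
wrist [-0.031  -0.032  -0.0329 -0.0341]
-0.045 -0.02 384 x [0.0092 0.0095 0.0115 0.012 ] y [-0.0078 -0.0068  0.0091  0.0101]
-0.06 -0.045 567 x [0.0001 0.0058 0.0115 0.0118] y [-0.0072 -0.0059  0.0083  0.0095]
-0.075 -0.06 246 x [0.0086 0.0093 0.0114 0.0117] y [-0.0052 -0.0047  0.0071  0.0075]
-0.09 -0.075 886 x [-0.0105 -0.0088  0.0034  0.0061] y [-0.0038 -0.0037  0.006   0.0062]
scene [-0.0364 -0.0381 -0.043  -0.1077]
-0.045 -0.02 23 x [-0.0113 -0.0104  0.0105  0.012 ] y [-0.0109 -0.01    0.0078  0.0105]
-0.06 -0.045 2 x [-0.0108 -0.0107 -0.0095 -0.0095] y [0.007  0.0072 0.0123 0.0126]
-0.075 -0.06 1 x [-0.0101 -0.0101 -0.0101 -0.0101] y [0.0083 0.0083 0.0083 0.0083]
top [-0.0809 -0.1072 -0.1114 -0.118 ]
-0.09 -0.075 1 x [0.0103 0.0103 0.0103 0.0103] y [0.0078 0.0078 0.0078 0.0078]
```

Offset confirmed: 32 mm along the tool axis, and under 1 mm sideways. I'll reopen, go 32 mm deeper and grasp (reported z ≈ -0.006).

```bash
Z='[1,0,0,0,0,0,0]'; python3 steer.py '[[1,0,0,0,0,0,0],[1,0,0,0,0,0,0],[1,0,0,0,0,0,0],[1,0,0,0,0,0,0],[1,0,0,0,0,0,0],[1,0,0,0,0,0,0],[1,0,0,0,0,0,0],[1,0,0,0,0,0,0]]' | grep width; python3 steer.py '[[1,0,0,0.03,0,0,0],[1,0,0,0.06,0,0,0],[1,0,0,0.09,0,0,0],[1,0,0,0.12,0,0,0],[1,0,0,0.135,0,0,0],[1,0,0,0.145,0,0,0],[1,0,0,0.151,0,0,0],[1,0,0,0.151,0,0,0]]' && python3 steer.py '[[0,0,0,0,0,0,0],[0,0,0,0,0,0,0],[0,0,0,0,0,0,0],[0,0,0,0,0,0,0],[0,0,0,0,0,0,0],[0,0,0,0,0,0,0],[0,0,0,0,0,0,0],[0,0,0,0,0,0,0]]'; python3 steer.py '[[0,0,0,0,0,0,0],[0,0,0,0,0,0,0],[0,0,0,0,0,0,0],[0,0,0,0,0,0,0]]'
```

```text
gripper_width: 0.647
time_s: 7.25
tcp_pos: [0.4861, 0.3099, -0.0055]
ee_rot: [[-0.895, -0.446, -0.0], [-0.446, 0.895, -0.0], [0.0, -0.0, -1.0]]
wrist_force: [0.0, 0.3, 0.8]
gripper_width: 0.996
gripper_force: 0.0
time_s: 8.05
tcp_pos: [0.4861, 0.3099, -0.0053]
ee_rot: [[-0.895, -0.446, -0.0], [-0.446, 0.895, -0.0], [0.0, -0.0, -1.0]]
wrist_force: [-0.6, -0.0, 0.1]
gripper_width: 0.35
gripper_force: 0.0
time_s: 8.45
tcp_pos: [0.4861, 0.3096, -0.0052]
ee_rot: [[-0.895, -0.446, -0.0], [-0.446, 0.895, -0.0], [0.0, -0.0, -1.0]]
wrist_force: [1.4, -1.1, -0.0]
gripper_width: 0.158
gripper_force: 30.0
```

```bash
python3 steer.py '[[0,0,0,-0.01,0,0,0],[0,0,0,-0.03,0,0,0],[0,0,0,-0.06,0,0,0],[0,0,0,-0.09,0,0,0],[0,0,0,-0.12,0,0,0],[0,0,0,-0.12,0,0,4],[0,0,0,-0.12,0,0,8],[0,0,0,-0.12,0,0,12.2]]' && python3 steer.py '[[0,0,0,0,0,0,0],[0,0,0,0,0,0,0],[0,0,0,0,0,0,0]]'; python3 - <<'E'
from blob import *
from station import r, camrig, workorder
s=r.sense();c=camrig.capture('wrist');np.savez('w4.npz',**c);cv2.imwrite('pics/w4.png',c['pixels'][:,:,::-1])
R=np.array(s['ee_rot']);t=np.array(s['tcp_pos']);print(t,R,s['gripper_width'])
y=-R[:,1]if 0 else R[:,1];x=-R[:,0]
g=t-R[:,2]*(.032-.026)
for k in(1,-1):print(proj(c,t+R[:,2]*-.006+y*.052*k+[0,0,0]))
E
```

```text
time_s: 9.25
tcp_pos: [0.4852, 0.3096, 0.1147]
ee_rot: [[-0.97, -0.244, -0.001], [-0.244, 0.97, 0.0], [0.001, 0.0, -1.0]]
wrist_force: [-0.2, 0.4, -4.2]
gripper_width: 0.157
gripper_force: 30.0
time_s: 9.55
tcp_pos: [0.4858, 0.3098, 0.1146]
ee_rot: [[-0.969, -0.248, -0.001], [-0.248, 0.969, -0.0], [0.001, -0.0, -1.0]]
wrist_force: [0.6, -0.5, -3.7]
gripper_width: 0.156
gripper_force: 30.0
[0.48582534 0.30980353 0.11456524] [[-9.68703115e-01 -2.48221472e-01 -6.12863923e-04]
 [-2.48221338e-01  9.68703301e-01 -2.87096568e-04]
 [ 6.64946838e-04 -1.25985436e-04 -9.99999771e-01]] 0.15575405727818445
[[370.40878487 244.60344624]]
[[186.79962734 244.74531223]]
```

View pics/w4.png

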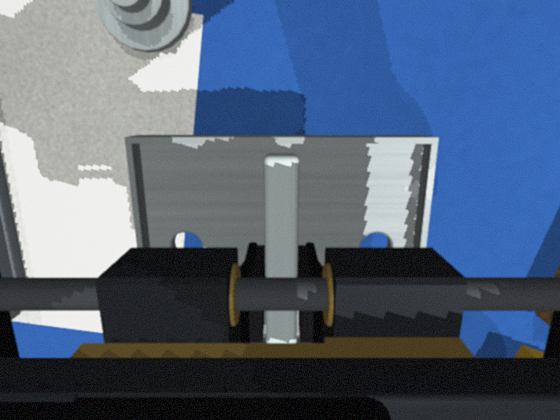

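The tray is held level and straight (rim corners at (128,138) and (438,138)), and it weighs about 4 N. I'll fit its pose in the hand and work out the move to the seat.

```bash
python3 - <<'E'
from h import *
from station import r, camrig, workorder
c=dict(np.load('w4.npz'));s=r.sense();R=np.array(s['ee_rot']);t=np.array(s['tcp_pos'])
z=.1198
L=np.array([[-.06,-.075,.018],[-.06,.075,.018],[-.0085,-.052,.008],[-.0085,.052,.008]])
uv=np.array([(126.5,137),(438.5,137),(188,231),(374.5,231)])
f=lambda q:(proj(c,place([q[0],q[1],z,q[2]],L))-uv).ravel();a=least_squares(f,[.486,.31,.25]);print(a.x,np.round(a.fun,1))
f=lambda q:(proj(c,place(q,L))-uv).ravel();b=least_squares(f,[.486,.31,z,.25]);print(b.x,np.round(b.fun,1))
print('yaw deg',np.degrees(a.x[2]),'tool',np.degrees(np.arctan2(-R[0,1],R[1,1])))
d=R.T@np.array([.6073-a.x[0],-.0011-a.x[1],0]);print('move',d)
E
```

```text
[0.48409667 0.31118691 0.24883796] [-2.6 -0.9  1.6 -0.5 -2.6  1.3  3.7  1.5]
[0.48453002 0.31130795 0.11651631 0.24884839] [ 0.4 -0.4 -1.4  0.  -1.   0.1  2.   0.3]
yaw deg 14.257364635055554 tool 14.359840195724354
move [-4.19035628e-02 -3.33085973e-01  1.09764908e-05]
```

```bash
python3 steer.py '[[0,-0.0416,-0.333,0,0,0,0],[0,-0.0416,-0.333,0,0,0,0],[0,-0.0416,-0.333,0,0,0,0],[0,-0.0416,-0.333,0,0,0,0],[0,-0.0416,-0.333,0,0,0,0],[0,-0.0416,-0.333,0,0,0,0],[0,-0.0416,-0.333,0,0,0,0],[0,-0.0416,-0.333,0,0,0,0]]' && python3 steer.py '[[0,0,0,0.02,0,0,0],[0,0,0,0.04,0,0,0],[0,0,0,0.055,0,0,0],[0,0,0,0.06,0,0,0],[0,0,0,0.06,0,0,0],[0,0,0,0.06,0,0,0]]'; python3 - <<'E'
from blob import *
from station import r, camrig, workorder
s=r.sense();R=np.array(s['ee_rot']);t=np.array(s['tcp_pos']);print(t,s['wrist_force'])
print('tcp err tool', R.T@(np.array([.6073,-.0011,0])+np.array([.4858-.4844,.3098-.3112,0])-t)) 
c=camrig.capture('scene');np.savez('s2.npz',**c)
seat=np.array([.6073,-.0011,.04]);p=proj(c,seat)[0];u,v=map(int,p);i=c['pixels'][v-65:v+45,u-75:u+75,::-1];cv2.imwrite('pics/s2.png',cv2.resize(i,(750,550),interpolation=cv2.INTER_CUBIC))
E
```

```text
time_s: 10.4
tcp_pos: [0.6099, -0.0068, 0.1144]
ee_rot: [[-0.97, -0.242, 0.0], [-0.242, 0.97, -0.001], [0.0, -0.001, -1.0]]
wrist_force: [-1.4, 1.3, -5.3]
gripper_width: 0.156
gripper_force: 30.0
time_s: 11.0
tcp_pos: [0.6095, -0.0021, 0.0556]
ee_rot: [[-0.969, -0.248, 0.002], [-0.248, 0.969, 0.0], [-0.002, -0.0, -1.0]]
wrist_force: [0.7, -0.6, -3.1]
gripper_width: 0.156
gripper_force: 30.0
[ 0.60948949 -0.00206151  0.05562543] [ 0.72723457 -0.55449442 -3.14855673]
tcp err tool [ 0.00095741 -0.00021093  0.05562412]
```

View pics/s2.png

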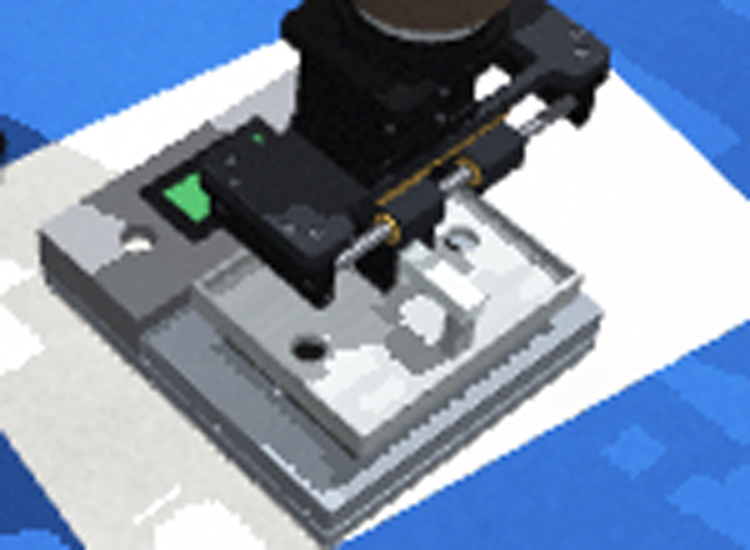

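The tray hangs over the deck with a peg showing in the left (far) hole, so it's lined up. That was my last picture; from here I rely on numbers. I'll lower it while watching the force.

```bash
python3 steer.py '[[0,0.001,0,0.004,0,0,0],[0,0.001,0,0.007,0,0,0],[0,0.001,0,0.01,0,0,0],[0,0.001,0,0.012,0,0,0],[0,0.001,0,0.013,0,0,0]]'; python3 steer.py '[[0,0,0,0.002,0,0,0],[0,0,0,0.004,0,0,0],[0,0,0,0.004,0,0,0]]'
```

```text
time_s: 11.55
tcp_pos: [0.6076, -0.0028, 0.0414]
ee_rot: [[-0.969, -0.247, -0.001], [-0.247, 0.969, -0.0], [0.001, 0.0, -1.0]]
wrist_force: [0.5, 0.4, -3.9]
gripper_width: 0.158
gripper_force: 30.0
time_s: 11.85
tcp_pos: [0.6075, -0.0028, 0.0374]
ee_rot: [[-0.969, -0.247, -0.001], [-0.247, 0.969, -0.0], [0.001, 0.0, -1.0]]
wrist_force: [-1.0, -0.6, -3.8]
gripper_width: 0.16
gripper_force: 30.0
```

```bash
python3 steer.py '[[0,0,0,0.001,0,0,0],[0,0,0,0.002,0,0,0],[0,0,0,0.003,0,0,0],[0,0,0,0.003,0,0,0]]'
```

```text
time_s: 12.25
tcp_pos: [0.6078, -0.0028, 0.035]
ee_rot: [[-0.969, -0.247, 0.0], [-0.247, 0.969, -0.0], [-0.0, -0.0, -1.0]]
wrist_force: [-0.5, -1.5, -2.1]
gripper_width: 0.16
gripper_force: 30.0
```

Force is coming off at the expected height (z 0.035), so the tray is on the deck. Releasing and going up.

```bash
python3 steer.py '[[1,0,0,0,0,0,0],[1,0,0,0,0,0,0],[1,0,0,0,0,0,0],[1,0,0,0,0,0,0],[1,0,0,0,0,0,0],[1,0,0,0,0,0,0],[1,0,0,0,0,0,0],[1,0,0,0,0,0,0]]'; python3 steer.py '[[1,0,0,-0.03,0,0,0],[1,0,0,-0.08,0,0,0],[1,0,0,-0.13,0,0,0],[1,0,0,-0.18,0,0,0],[1,0,0,-0.23,0,0,0],[1,0,0,-0.24,0,0,0],[1,0,0,-0.24,0,0,0]]'; python3 - <<'E'
from blob import *
from station import r, camrig, workorder
c=camrig.capture('wrist');np.savez('w5.npz',**c);s=r.sense();print(s['tcp_pos'])
z=c['z_map'];h,w=z.shape;v,u=np.mgrid[:h,:w];o,d=rays(c,np.c_[u.ravel(),v.ravel()]);P=o+d*z.reshape(-1,1)
cs,sn=np.cos(.2492),np.sin(.2492);Q=(P-[.5637,-.0122,0])@np.array([[cs,-sn,0],[sn,cs,0],[0,0,1]])
q=Q-[.045,0,.04]
rim=q[(abs(q[:,0])<.075)&(abs(q[:,1])<.09)&(abs(q[:,2]-.018)<.004)]
print('rim',len(rim),np.percentile(rim,[1,50,99],axis=0)); print(cv2.minAreaRect((rim[:,:2]*1000).astype(np.float32)))
bar=q[(abs(q[:,0])<.075)&(abs(q[:,1])<.09)&(q[:,2]>.045)&(q[:,2]<.06)];print('bar',len(bar),np.percentile(bar,[2,50,98],axis=0))
fl=q[(abs(q[:,0])<.05)&(abs(q[:,1])<.065)&(abs(q[:,1])>.03)&(abs(q[:,2]-.008)<.004)];A=np.c_[fl[:,:2],np.ones(len(fl))];print('floor plane',np.linalg.lstsq(A,fl[:,2],rcond=None)[0])
dk=q[(q[:,0]<-.0)&(q[:,1]<-.078)&(q[:,1]>-.09)&(abs(q[:,2])<.006)];print('deck z',len(dk),np.median(dk[:,2]))
E
```

```text
time_s: 13.05
tcp_pos: [0.6078, -0.0027, 0.0347]
ee_rot: [[-0.969, -0.247, -0.0], [-0.247, 0.969, 0.0], [0.0, 0.0, -1.0]]
wrist_force: [-0.5, 0.1, -0.0]
gripper_width: 0.804
gripper_force: 0.0
time_s: 13.75
tcp_pos: [0.6088, -0.0025, 0.2775]
ee_rot: [[-0.969, -0.247, 0.006], [-0.247, 0.969, 0.001], [-0.006, -0.0, -1.0]]
wrist_force: [0.2, 0.1, -0.0]
gripper_width: 1.001
gripper_force: 0.0
[ 0.60758739 -0.00250022  0.27474775]
rim 1287 [[-0.06056075 -0.07560983  0.0142599 ]
 [-0.01173501 -0.00016449  0.01697129]
 [ 0.05854705  0.07416849  0.01893074]]
((-0.8723106384277344, -0.7013397216796875), (119.42916107177734, 150.24705505371094), 0.00884416326880455)
bar 1258 [[-0.05340123 -0.00694002  0.04893691]
 [-0.00585201 -0.00019328  0.05099119]
 [ 0.05121254  0.00619523  0.05257799]]
floor plane [0.00011072 0.00077188 0.00718204]
deck z 595 -0.0009499318070345861
```

The tray is home: the floor is 8.1 mm above the deck, level, centred to within 1 mm and square. On to the stylus.

```bash
python3 steer.py '[[1,0.171,-0.262,0,0,0,0],[1,0.171,-0.262,0,0,0,0],[1,0.171,-0.262,0,0,0,0],[1,0.171,-0.262,0,0,0,0],[1,0.171,-0.262,0,0,0,0],[1,0.171,-0.262,0,0,0,0],[1,0.171,-0.262,0,0,0,0],[1,0.171,-0.262,0,0,0,0]]'; cat > sty.py <<'E'
from tip import *
from station import r, camrig, workorder
def circ(q):
    f=lambda p:np.hypot(q[:,0]-p[0],q[:,1]-p[1])-p[2]
    return least_squares(f,[*q[:,:2].mean(0),.01],loss='soft_l1',f_scale=.001).x
E
python3 steer.py '[[1,0,0,0,0,0,0],[1,0,0,0,0,0,0]]' >/dev/null; python3 - <<'E'
from sty import *
c=camrig.capture('wrist');np.savez('w6.npz',**c);s=r.sense();R=np.array(s['ee_rot']);t=np.array(s['tcp_pos']);print(t)
z=c['z_map'];h,w=z.shape;v,u=np.mgrid[:h,:w];o,d=rays(c,np.c_[u.ravel(),v.ravel()]);P=o+d*z.reshape(-1,1)
n=P[(abs(P[:,0]-.507)<.06)&(abs(P[:,1]+.3)<.06)]
top=n[(n[:,2]>.145)&(n[:,2]<.158)];print('top',len(top),top.mean(0),np.median(top[:,2]),top.min(0),top.max(0),(top.max(0)+top.min(0))/2)
for a in(.08,.1,.12):
  k=n[(n[:,2]>a)&(n[:,2]<=a+.02)];print('side',a,len(k),circ(k) if len(k)>8 else '')
col=n[(n[:,2]>.068)&(n[:,2]<.076)];print('collar',len(col),np.median(col[:,2]));print(cv2.minEnclosingCircle((col[:,:2]*1000).astype(np.float32)))
st=n[(n[:,2]>.058)&(n[:,2]<.068)];print('stand',len(st),np.median(st[:,2]),cv2.minAreaRect((st[:,:2]*1000).astype(np.float32)))
E
```

```text
time_s: 14.6
tcp_pos: [0.5051, -0.3002, 0.272]
ee_rot: [[-0.97, -0.244, -0.005], [-0.244, 0.97, 0.002], [0.004, 0.003, -1.0]]
wrist_force: [0.4, 0.5, -0.4]
gripper_width: 0.998
gripper_force: 0.0
[ 0.50738002 -0.29751588  0.2742399 ]
top 374 [ 0.50565015 -0.30057901  0.14977198] 0.14996841371845906 [ 0.49632134 -0.31041931  0.14500633] [ 0.51566291 -0.29055438  0.15209157] [ 0.50599212 -0.30048684  0.14854895]
side 0.08 56 [ 0.50662263 -0.30048988  0.00997249]
side 0.1 60 [ 0.50658421 -0.30048221  0.00992421]
side 0.12 66 [ 0.50660955 -0.30047955  0.01003677]
collar 368 0.07004667894381289
((506.20623779296875, -300.739501953125), 17.756229400634766)
stand 3168 0.06411750250215797 ((504.0401306152344, -301.69256591796875), (74.3689956665039, 74.0447006225586), 22.98468017578125)
```

Stylus axis at (0.5066, -0.3005), radius 10.0 mm, top at 0.150: it all fits the given sizes. Descending to grasp the handle, with true fingertips about z 0.098.

```bash
python3 steer.py '[[1,0.0015,-0.0027,0.04,0,0,0],[1,0.0015,-0.0027,0.08,0,0,0],[1,0.0015,-0.0027,0.12,0,0,0],[1,0.0015,-0.0027,0.15,0,0,0],[1,0.0015,-0.0027,0.18,0,0,0],[1,0.0015,-0.0027,0.2,0,0,0],[1,0.0015,-0.0027,0.208,0,0,0],[1,0.0015,-0.0027,0.208,0,0,0]]' && python3 steer.py '[[0,0,0,0,0,0,0],[0,0,0,0,0,0,0],[0,0,0,0,0,0,0],[0,0,0,0,0,0,0],[0,0,0,0,0,0,0],[0,0,0,0,0,0,0],[0,0,0,0,0,0,0],[0,0,0,0,0,0,0]]'; python3 steer.py '[[0,0,0,0,0,0,0],[0,0,0,0,0,0,0],[0,0,0,0,0,0,0],[0,0,0,0,0,0,0]]'
```

```text
time_s: 15.65
tcp_pos: [0.506, -0.3009, 0.0659]
ee_rot: [[-0.969, -0.249, -0.002], [-0.249, 0.969, 0.001], [0.002, 0.001, -1.0]]
wrist_force: [-0.3, 0.9, 0.7]
gripper_width: 0.998
gripper_force: 0.0
time_s: 16.45
tcp_pos: [0.5061, -0.3019, 0.0668]
ee_rot: [[-0.969, -0.247, -0.0], [-0.247, 0.969, 0.0], [0.0, 0.0, -1.0]]
wrist_force: [0.3, -0.2, 0.8]
gripper_width: 0.356
gripper_force: 0.0
time_s: 16.85
tcp_pos: [0.5061, -0.3018, 0.0667]
ee_rot: [[-0.969, -0.247, -0.0], [-0.247, 0.969, 0.0], [0.0, 0.0, -1.0]]
wrist_force: [-0.3, -0.3, -0.0]
gripper_width: 0.22
gripper_force: 30.0
```

```bash
python3 steer.py '[[0,0,0,-0.02,0,0,0],[0,0,0,-0.05,0,0,0],[0,0,0,-0.08,0,0,0],[0,0,0,-0.11,0,0,0],[0,0,0,-0.13,0,0,0],[0,0,0,-0.13,0,0,0],[0,0,0,-0.13,0,0,0]]'; cat > hold.py <<'E'
from sty import *
c=camrig.capture('wrist');s=r.sense();R=np.array(s['ee_rot']);t=np.array(s['tcp_pos']);print('tcp',t,'yaw',np.degrees(np.arctan2(-R[0,1],R[1,1])))
z=c['z_map'];h,w=z.shape;v,u=np.mgrid[:h,:w];o,d=rays(c,np.c_[u.ravel(),v.ravel()]);P=o+d*z.reshape(-1,1)
n=P[(z.ravel()>0)&(np.hypot(P[:,0]-t[0],P[:,1]-t[1])<.03)&(P[:,2]>t[2]-.075)&(P[:,2]<t[2]+.03)]
q=(n-t)@R; print('n',len(q),'lowest (tool z)',np.round(np.sort(q[:,2])[::-1][[0,3,10]],4))
for a in np.arange(-.02,.06,.01):
  k=q[(q[:,2]>a)&(q[:,2]<=a+.01)]
  if len(k)>8:
    p=circ(k); print(f'{a:.3f}',len(k),'tool',np.round(p,4),'world',np.round((t+R@np.r_[p[:2],a+.005])[:2],4))
E
python3 hold.py
```

```text
time_s: 17.55
tcp_pos: [0.5057, -0.3014, 0.1962]
ee_rot: [[-0.969, -0.247, -0.0], [-0.247, 0.969, 0.001], [0.0, 0.001, -1.0]]
wrist_force: [-1.1, 0.3, -1.0]
gripper_width: 0.223
gripper_force: 30.0
tcp [ 0.5052537  -0.30131607  0.19528934] yaw 14.294467254285314
n 1758 lowest (tool z) [0.0563 0.0546 0.0009]
-0.020 247 tool [-0.0009  0.0009  0.01  ] world [ 0.506  -0.3002]
-0.010 1240 tool [-0.0001  0.001   0.0138] world [ 0.5051 -0.3004]
0.000 25 tool [-0.0012  0.0009  0.0179] world [ 0.5062 -0.3001]
```

The handle is held upright, with its axis about 1 mm from the tool axis and the tip 56 mm below the TCP, as expected. Moving over the round well.

```bash
python3 steer.py '[[0,-0.0549,0.2049,0,0,0,0],[0,-0.0549,0.2049,0,0,0,0],[0,-0.0549,0.2049,0,0,0,0],[0,-0.0549,0.2049,0,0,0,0],[0,-0.0549,0.2049,0,0,0,0],[0,-0.0549,0.2049,0,0,0,0],[0,-0.0549,0.2049,0,0,0,0]]' && python3 steer.py '[[0,0,0,0.03,0,0,0],[0,0,0,0.06,0,0,0],[0,0,0,0.07,0,0,0],[0,0,0,0.07,0,0,0]]'; python3 hold.py; python3 - <<'E'
from blob import *
from station import r, camrig, workorder
c=camrig.capture('wrist');t=r.sense()['tcp_pos']
# well visible? nearby depth below console
z=c['z_map'];h,w=z.shape;v,u=np.mgrid[:h,:w];o,d=rays(c,np.c_[u.ravel(),v.ravel()]);P=o+d*z.reshape(-1,1)
m=(abs(P[:,2]-.04)<.0045)&(np.hypot(P[:,0]-.5087,P[:,1]+.0881)<.013);print('button pts',m.sum(),P[m].mean(0) if m.sum() else '')
for n,g in(('top',camrig.capture('top')),):
  uv=proj(g,[.5087,-.0881,.05])[0];print(n,uv)
E
```

```text
time_s: 18.3
tcp_pos: [0.5081, -0.09, 0.1958]
ee_rot: [[-0.969, -0.247, -0.002], [-0.247, 0.969, -0.0], [0.002, 0.0, -1.0]]
wrist_force: [0.3, -1.0, -0.8]
gripper_width: 0.219
gripper_force: 30.0
time_s: 18.7
tcp_pos: [0.5074, -0.0911, 0.1251]
ee_rot: [[-0.969, -0.245, -0.004], [-0.245, 0.969, -0.001], [0.005, 0.0, -1.0]]
wrist_force: [0.1, -0.2, -0.5]
gripper_width: 0.222
gripper_force: 30.0
tcp [ 0.50873521 -0.09088905  0.12669181] yaw 14.249222396775384
n 1832 lowest (tool z) [0.075  0.0575 0.0035]
-0.020 225 tool [0.0007 0.0012 0.01  ] world [ 0.5078 -0.0899]
-0.010 1263 tool [0.0008 0.0013 0.0138] world [ 0.5077 -0.0898]
0.000 87 tool [0.0006 0.0013 0.0179] world [ 0.5078 -0.0898]
button pts 269 [ 0.50869284 -0.08815977  0.03907735]
top [280.18020267 235.06797292]
```

The button shows at (0.5087, -0.0882), matching the fit. The stylus is 1.9 mm off, so I'll correct that and enter the well.

```bash
python3 steer.py '[[0,-0.0013,0.0014,0.01,0,0,0],[0,-0.0013,0.0014,0.018,0,0,0],[0,-0.0013,0.0014,0.023,0,0,0],[0,-0.0013,0.0014,0.026,0,0,0],[0,-0.0013,0.0014,0.026,0,0,0]]'; python3 steer.py '[[0,0,0,0.002,0,0,0],[0,0,0,0.004,0,0,0],[0,0,0,0.006,0,0,0],[0,0,0,0.006,0,0,0]]'
```

```text
time_s: 19.35
tcp_pos: [0.5092, -0.0881, 0.1002]
ee_rot: [[-0.969, -0.247, -0.001], [-0.247, 0.969, -0.0], [0.001, 0.0, -1.0]]
wrist_force: [0.1, 0.3, -1.4]
gripper_width: 0.224
gripper_force: 30.0
time_s: 19.75
tcp_pos: [0.5099, -0.0881, 0.095]
ee_rot: [[-0.969, -0.248, 0.001], [-0.248, 0.969, -0.0], [-0.001, -0.0, -1.0]]
wrist_force: [0.1, 0.3, 3.1]
gripper_width: 0.221
gripper_force: 30.0
```

```bash
python3 steer.py '[[0,0,0,0.001,0,0,0],[0,0,0,0.002,0,0,0],[0,0,0,0.003,0,0,0],[0,0,0,0.004,0,0,0]]'
```

```text
time_s: 20.15
tcp_pos: [0.51, -0.0881, 0.0913]
ee_rot: [[-0.969, -0.248, 0.001], [-0.248, 0.969, -0.0], [-0.001, -0.0, -1.0]]
wrist_force: [-1.5, 1.2, 8.3]
gripper_width: 0.226
gripper_force: 30.0
```

9 N is above the 4.5 N for fully in. I'll add 1 mm and hold.

```bash
python3 steer.py '[[0,0,0,0.001,0,0,0],[0,0,0,0.001,0,0,0],[0,0,0,0.001,0,0,0],[0,0,0,0.001,0,0,0],[0,0,0,0.001,0,0,0],[0,0,0,0.001,0,0,0]]'; python3 steer.py '[[0,0,0,-0.01,0,0,0],[0,0,0,-0.03,0,0,0],[0,0,0,-0.06,0,0,0],[0,0,0,-0.09,0,0,0],[0,0,0,-0.105,0,0,0],[0,0,0,-0.105,0,0,0]]'; python3 hold.py
```

```text
time_s: 20.75
tcp_pos: [0.5102, -0.0882, 0.0912]
ee_rot: [[-0.969, -0.248, 0.002], [-0.248, 0.969, -0.0], [-0.001, -0.001, -1.0]]
wrist_force: [-1.1, 1.7, 7.5]
gripper_width: 0.223
gripper_force: 30.0
time_s: 21.35
tcp_pos: [0.5107, -0.088, 0.1969]
ee_rot: [[-0.969, -0.247, 0.005], [-0.247, 0.969, 0.0], [-0.005, -0.001, -1.0]]
wrist_force: [0.2, -0.2, -1.7]
gripper_width: 0.221
gripper_force: 30.0
tcp [ 0.5095321  -0.08789842  0.19498127] yaw 14.294767626573675
n 1739 lowest (tool z) [0.0554 0.0528 0.0001]
-0.020 238 tool [-0.0016  0.0007  0.01  ] world [ 0.5109 -0.0868]
-0.010 1247 tool [-0.0006  0.0007  0.0138] world [ 0.5099 -0.0871]
```

The z stalled at the bottom stop with about 8 N held for 0.8 s. Returning the stylus to the stand.

```bash
python3 steer.py '[[0,0.0577,-0.2063,0,0,0,0],[0,0.0577,-0.2063,0,0,0,0],[0,0.0577,-0.2063,0,0,0,0],[0,0.0577,-0.2063,0,0,0,0],[0,0.0577,-0.2063,0,0,0,0],[0,0.0577,-0.2063,0,0,0,0],[0,0.0577,-0.2063,0,0,0,0],[0,0.0577,-0.2063,0,0,0,0]]'; python3 steer.py '[[0,0,0,0,0,0,0],[0,0,0,0,0,0,0]]'>/dev/null; python3 hold.py; python3 - <<'E'
from blob import *
from station import r, camrig, workorder
c=camrig.capture('wrist')
z=c['z_map'];h,w=z.shape;v,u=np.mgrid[:h,:w];o,d=rays(c,np.c_[u.ravel(),v.ravel()]);P=o+d*z.reshape(-1,1)
st=P[(abs(P[:,2]-.064)<.004)&(abs(P[:,0]-.505)<.06)&(abs(P[:,1]+.3015)<.06)];print('stand',len(st),cv2.minAreaRect((st[:,:2]*1000).astype(np.float32)))
b=P[(P[:,2]<.058)&(np.hypot(P[:,0]-.505,P[:,1]+.3015)<.014)];print('socket pts',len(b),b.min(0) if len(b) else '',b.max(0) if len(b) else '')
g=camrig.capture('top');z=g['z_map'];uv=proj(g,[.5087,-.0881,.04])[0];print(z[int(uv[1])-2:int(uv[1])+4,int(uv[0])-2:int(uv[0])+4].round(4))
E
```

```text
time_s: 22.2
tcp_pos: [0.5045, -0.3008, 0.1942]
ee_rot: [[-0.969, -0.249, -0.001], [-0.249, 0.969, 0.001], [0.001, 0.001, -1.0]]
wrist_force: [0.7, -0.1, -1.0]
gripper_width: 0.223
gripper_force: 30.0
tcp [ 0.50494162 -0.30131993  0.1950654 ] yaw 14.40065002865149
n 1788 lowest (tool z) [0.0564 0.0549 0.0016]
-0.020 243 tool [-0.0007  0.0013  0.01  ] world [ 0.5053 -0.2999]
-0.010 1249 tool [-0.0001  0.0013  0.0138] world [ 0.5047 -0.3   ]
0.000 49 tool [-0.0007  0.0013  0.0178] world [ 0.5053 -0.2999]
stand 5090 ((503.9985656738281, -301.7644348144531), (74.12480926513672, 74.12203216552734), 23.02213478088379)
socket pts 316 [ 0.50336323 -0.31134762  0.0042141 ] [ 0.51430036 -0.29165061  0.05796066]
[[1.3331 1.3371 0.7809 0.7693 0.7656 0.7614]
 [1.3373 1.334  0.7782 0.7669 0.7657 0.7605]
 [1.3301 1.3316 0.7713 0.7633 0.7625 0.7555]
 [1.3354 0.7763 0.7657 0.7629 0.7589 0.755 ]
 [1.3273 0.7722 0.7599 0.7598 0.7555 0.7557]
 [1.3251 0.768  0.7605 0.7553 0.7525 0.75  ]]
```

```bash
python3 steer.py '[[0,0.0016,-0.0012,0.03,0,0,0],[0,0.0016,-0.0012,0.055,0,0,0],[0,0.0016,-0.0012,0.065,0,0,0],[0,0.0016,-0.0012,0.075,0,0,0],[0,0.0016,-0.0012,0.09,0,0,0],[0,0.0016,-0.0012,0.105,0,0,0],[0,0.0016,-0.0012,0.12,0,0,0],[0,0.0016,-0.0012,0.125,0,0,0]]'; python3 steer.py '[[0,0,0,0.001,0,0,0],[0,0,0,0.002,0,0,0],[0,0,0,0.003,0,0,0],[0,0,0,0.003,0,0,0]]'
```

```text
time_s: 23.35
tcp_pos: [0.5032, -0.3037, 0.069]
ee_rot: [[-0.969, -0.247, -0.001], [-0.247, 0.969, 0.0], [0.001, 0.001, -1.0]]
wrist_force: [-0.9, -0.1, -1.3]
gripper_width: 0.226
gripper_force: 30.0
time_s: 23.75
tcp_pos: [0.5038, -0.3039, 0.0674]
ee_rot: [[-0.969, -0.247, 0.001], [-0.247, 0.969, -0.0], [-0.001, -0.001, -1.0]]
wrist_force: [0.1, 0.2, -1.2]
gripper_width: 0.223
gripper_force: 30.0
```

```bash
python3 steer.py '[[0,0,0,0.001,0,0,0],[0,0,0,0.001,0,0,0]]' | grep -E 'force|tcp'; python3 steer.py '[[1,0,0,0,0,0,0],[1,0,0,0,0,0,0],[1,0,0,0,0,0,0],[1,0,0,0,0,0,0],[1,0,0,0,0,0,0],[1,0,0,0,0,0,0],[1,0,0,0,0,0,0],[1,0,0,0,0,0,0]]'; python3 steer.py '[[1,0,0,-0.03,0,0,0],[1,0,0,-0.06,0,0,0],[1,0,0,-0.1,0,0,0],[1,0,0,-0.15,0,0,0],[1,0,0,-0.19,0,0,0],[1,0,0,-0.21,0,0,0],[1,0,0,-0.21,0,0,0],[1,0,0,-0.21,0,0,0]]'; python3 - <<'E'
from sty import *
c=camrig.capture('wrist');print(r.sense()['time_s'],r.sense()['tcp_pos'])
def cl(c):
  z=c['z_map'];h,w=z.shape;v,u=np.mgrid[:h,:w];o,d=rays(c,np.c_[u.ravel(),v.ravel()]);return o+d*z.reshape(-1,1)
P=cl(c)
n=P[(abs(P[:,0]-.505)<.06)&(abs(P[:,1]+.3015)<.06)]
for a in(.08,.1,.12):
  k=n[(n[:,2]>a)&(n[:,2]<=a+.02)];print('side',a,len(k),circ(k))
top=n[(n[:,2]>.145)&(n[:,2]<.158)];print('top z',np.median(top[:,2]))
col=n[(n[:,2]>.0675)&(n[:,2]<.076)];print('collar',np.median(col[:,2]),cv2.minEnclosingCircle((col[:,:2]*1000).astype(np.float32)))
P=cl(camrig.capture('scene'))
cs,sn=np.cos(.2492),np.sin(.2492);q=(P-[.6073,-.0011,.04])@np.array([[cs,-sn,0],[sn,cs,0],[0,0,1]])
rim=q[(abs(q[:,0])<.07)&(abs(q[:,1])<.085)&(q[:,2]>.012)&(q[:,2]<.03)];print(cv2.minAreaRect((rim[:,:2]*1000).astype(np.float32)),np.median(rim[:,2]))
E
```

```text
tcp_pos: [0.5039, -0.304, 0.0667]
wrist_force: [-1.4, 1.1, 3.3]
gripper_force: 30.0
time_s: 24.75
tcp_pos: [0.5034, -0.3038, 0.0657]
ee_rot: [[-0.969, -0.247, -0.0], [-0.247, 0.969, 0.0], [0.0, 0.0, -1.0]]
wrist_force: [-0.5, 0.5, 0.7]
gripper_width: 0.866
gripper_force: 0.0
time_s: 25.55
tcp_pos: [0.5031, -0.3035, 0.2752]
ee_rot: [[-0.969, -0.247, -0.0], [-0.247, 0.969, 0.001], [-0.0, 0.001, -1.0]]
wrist_force: [0.5, -0.5, -0.2]
gripper_width: 1.001
gripper_force: 0.0
25.6 [ 0.50268466 -0.30329588  0.27425147]
side 0.08 55 [ 0.50423528 -0.30274932  0.00983147]
side 0.1 63 [ 0.50425944 -0.30274459  0.00984101]
side 0.12 65 [ 0.50438136 -0.30274345  0.01000868]
top z 0.1499911847991955
collar 0.06998214165930505 ((503.9745788574219, -302.7434387207031), 17.826101303100586)
((-1.13861083984375, -0.33367919921875), (124.22663879394531, 154.53721618652344), 0.1602972149848938) 0.01669752057249089
```

The stylus is upright, collar on the stand and 1 mm from its centre. The tray is still seated and the gripper is clear.

```bash
python3 -c "
from station import r, camrig, workorder;print(workorder.finish_job())"
```

```text
the job is handed in; nothing more can be done
None
```

I handed the job in at 25.6 s: the tray is seated on its pegs and let go, the zero button was held at its stop for about 0.8 s, and the stylus is back upright in its stand. I didn't look again at the zero button's return or at the bystanders, and no verdict was shown.

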